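# Set a kart carburetor's mixture screw to its base setting

## Robot

A 6-joint arm with a two-finger parallel gripper is mounted at the origin on the work surface. World frame = base frame: x ahead of the robot, y to its left, z up, the work surface at z = 0. Lengths are in m, angles in rad, forces in N, time in s.
With the tool pointing down it reaches from about 0.25 to 0.8 m from the base axis. Payload 3.9 kg.
Tool frame: the origin (TCP) lies between the finger pads; the fingertips stand 19 mm ahead of it and the grasp point (between the pads) is the TCP (bot.tip_reach is the distance from the TCP to the fingertips, in m); x points along the fingers, z is the direction in which the jaws open and shut, and the axes are right-handed (so a half turn about x gives the same grasp; the last joint's range is limited). The gripper opens to 85 mm and grips with 20 to 120 N. Pads are 22 mm wide; open, the fingers measure 114 mm over their backs; the gripper's body (76 mm by 85 mm) begins 54 mm behind the grasp point. The pads swing forward as they close: fully open they stand 13 mm farther back than shut.
Start: joints at [1.113, 0.26, -0.138, 1.173, 0, 1.571], TCP at [0.232, 0.471, 0.25] pointing down, gripper open.
Joint ranges: [-2.78, 2.78], [-0.83, 1.72], [-1.28, 1.37], [-1.9, 2.12], [-1.57, 1.48], [-3.14, 3.14]. Speed limits (rad/s): [2.57, 2.57, 3.14, 3.14, 3.14, 3.14].

## Interface

Orientations are given as a unit quaternion [x, y, z, w].
In Python, from workcell import bot, viewer gives the robot as it stands. Calls block until the motion is done:
- bot.move_ptp(position, orientation): joint-space move of the TCP to a pose.
- bot.move_l(position, attitude=None, speed=0.15, force_limit=None): straight line of the TCP; attitude=None keeps the orientation; speed is the mean speed in m/s. With force_limit (N) it stops when the force on the tool has changed by that much, and returns True; else False.
- bot.goto_joints(angles): joint-space move.
- bot.command_gripper(opening): opening from 0.0 (shut) to 1.0 (fully open); the grip force is fixed at half the most; returns when the fingers have stopped.
- bot.hold(seconds).
- bot.solve_ik(position, orientation): joint angles nearest the present ones, or None.
- bot.sense(): the state.
- viewer.grab_frame(name): name is "side" or "top"; returns (picture, depth): 400x640x3 uint8, red, green, blue; 400x640 float32, m along the optical axis (not along the pixel's ray), 0 where there is no reading.
- viewer.camera_model(name): a dict with "intrinsics" (3x3 intrinsics, pixels), "T" (4x4, takes a point from camera to world coordinates). Camera axes: x right, y down, z forward; pixel columns grow to the right and rows downward; lengths in m; the calibration is good to about 2 mm. A picture is of the moment at which its call begins. camera_model takes no time and is no camera call.
A pose or a line that the arm cannot do raises bot.Unreachable and nothing moves.
- bot.job_done(): hands the job in, once; it reports no verdict.
The state is a dict: "time": time; "joint_pos": joint angles; "joint_vel": joint speeds; "joint_torque": joint torques, N m; "tool_pos": TCP position; "ee_rot": TCP orientation; "wrist_force": force on the tool from outside, world axes, zero at the start; "wrist_torque": the same for the moment, N m; "gripper_width": opening from 0.0 (shut) to 1.0 (fully open).
Only numpy, scipy, OpenCV 4.12 (cv2) and the standard library are available. Lean on these libraries where they do the work, as an engineer would, in place of code of your own. Each camera call takes 0.05 s, during which the arm holds its last target.

## Task

Lift the loose red dust cap off the carburetor's mixture screw and set it down in the shallow steel parts tray without dropping it. Then turn the brass wing-headed mixture screw clockwise until it just seats, without forcing it, back it off a quarter turn, and finish still holding the wing there so that I can nip up the locknut. Leave the other parts lying on the shelf alone.

Things in the scene. Friction and masses are not known exactly. Their poses are not given: they have to be found in the camera images.
- carb: Grey cast kart carburetor fixed in a bench bracket, mixture-screw side up. Origin: on the shelf under the screw's axis; z up; x along the bore to the open inlet, bracket plate at -x. Base plate x -77 to +53, y -50 to +50 mm. Flat top face 78 mm above the shelf, x -37 to +25, y -23 to +23 mm; above it stand only the mixture screw and a slotted screw head, 4 mm high, at x -29, y +13 mm.
- cap_mid (a point): Centre (half-way up) of the loose red plastic dust cap: round cup, open side down, 44 mm diameter outside, 48 mm high, 2.5 mm wall, 30 g. It starts over the mixture screw, standing on the carburetor's top face, rim 78 mm and crown 126 mm above the shelf; lift it straight up at least 45 mm to clear the screw. z points out of the crown.
- tray: Shallow open steel parts tray, fixed, 160 x 160 mm outside, walls 3 mm thick and 18 mm high, floor 3 mm thick. Origin: centre of its underside, on the shelf; z up, x and y along its sides.
- screw_grip (a point): Centre of the screw's brass wing, on the vertical screw axis, 110 mm above the shelf, 32 mm above the top face. The wing is an upright bar 30 mm long, 10 mm thick, 20 mm high, pinched across its thickness. The point turns with it: x along its length to the end marked red on top; z up. Below it: a 9 mm stem; a hex locknut 17 mm across, top 7 mm above the top face; a boss 30 mm across.
- mixture_screw (a joint): Screw angle, rad: 0 at its seat, growing counterclockwise from above (out); starts at 0.6 to 1.3; a quarter turn is 1.571. At 0 the wing's red end points along the carburetor's +x. Turns with 0.03 N m of friction, stays where left, rises unnoticeably. The seat is a hard stop; a twist of over about 1 N m against it forces it, which a light pinch (20 N) cannot do.
- stack_mid (a point): Middle (half-way up) of a loose chrome velocity stack, a trumpet 50 mm high and 62 mm across its flare, standing on the shelf. Leave it alone.
- fitting_mid (a point): Middle (half-way up) of a loose brass inlet fitting, 25 mm across its hexagon foot and 38 mm high, standing on the shelf. Leave it alone.
- block_mid (a point): Centre of a loose grey plastic jet gauge block, 36 x 96 x 22 mm (long side along its y). Leave it alone.
- scale_mid (a point): Centre of a loose steel spring scale, a tube 22 mm thick and 130 mm long along its y, 200 mm long with ring and hook, lying on the shelf. Leave it alone.
Not all that is in view belongs to the job. Of the things shaped like the carb, the grey one is meant.

How it is judged:
By the outcome, as a careful person would: the job done as asked, in the order asked, and still so for the second after the job is handed in, while the arm keeps its last pose, push and grip.
It also fails if it takes over 61 s, if anything falls off the work surface, if the arm or the gripper's body presses on something with over 40 N, if the wrist force passes 120 N, or if a joint passes its speed limit or range.

## Working session

There is one attempt and no reset: what is moved stays moved. The work goes in short steps, each a Python script; the robot and the scene stay as the last script left them, time stands still between calls to the robot, and variables do not carry over. Pictures are saved under pics/ and viewed, and the job is handed in when it is done.

```bash
ls; mkdir -p pics
python3 - <<'E'
from workcell import bot, viewer
import cv2, numpy as np
for n in ("side","top"):
    p,d=viewer.grab_frame(n); cv2.imwrite(f"pics/{n}0.png",p[:,:,::-1]); np.savez(f"{n}0.npz",p=p,d=d)
    m=viewer.camera_model(n); print(n,np.round(m["intrinsics"],1).tolist(),np.round(m["T"],3).tolist())
print(bot.sense(), bot.tip_reach)
E
```

```text
pics
side [[452.9, 0.0, 308.3], [0.0, 452.9, 205.4], [0.0, 0.0, 1.0]] [[0.994, -0.049, 0.102, 0.42], [-0.113, -0.507, 0.855, -0.987], [0.01, -0.861, -0.509, 0.631], [0.0, 0.0, 0.0, 1.0]]
top [[369.4, 0.0, 316.9], [0.0, 369.4, 199.5], [0.0, 0.0, 1.0]] [[-0.016, -0.997, 0.075, 0.476], [-1.0, 0.015, -0.014, -0.083], [0.012, -0.076, -0.997, 1.241], [0.0, 0.0, 0.0, 1.0]]
{'time': 0.1, 'joint_pos': array([ 1.11300418e+00,  2.60625152e-01, -1.39240648e-01,  1.17270977e+00,
        1.35944188e-05,  1.57079942e+00]), 'joint_vel': array([ 1.16387749e-03, -1.12525636e-03,  2.42152999e-03, -1.47587718e-03,
       -5.35858471e-04,  1.97801358e-05]), 'joint_torque': array([ 1.01960600e-04, -4.06509626e+01,  2.54526597e+01,  1.01358182e-02,
        1.69315689e-05, -7.15408959e-06]), 'tool_pos': array([0.23177234, 0.47042011, 0.24954431]), 'ee_rot': array([-0.37383459,  0.60094702,  0.3731782 ,  0.59987367]), 'wrist_force': array([ 0.58581551,  1.28364454, -0.52752476]), 'wrist_torque': array([-0.02431515, -0.03639765, -0.01136149]), 'gripper_width': 1.003324252485278} 0.019
```

View pics/side0.png

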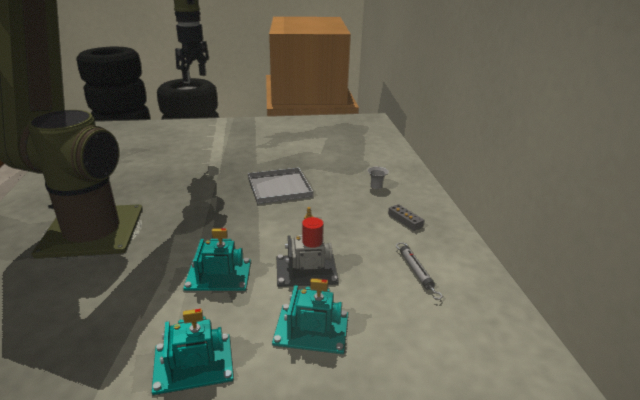

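View pics/top0.png

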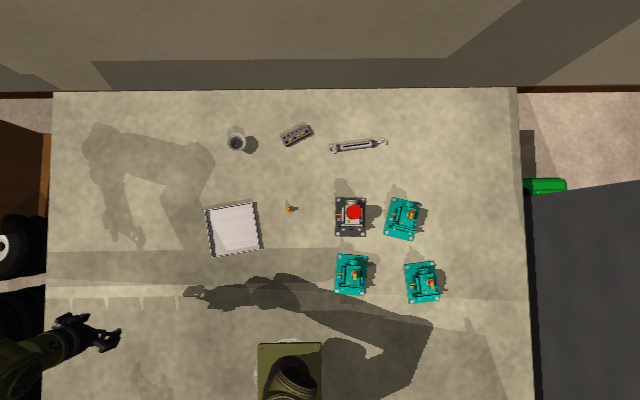

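Side view: the grey carb with the red cap is at (313,235), and teal decoys are at (220,260), (313,318) and (193,350). The tray is at (281,186), the fitting at (309,213). Top view: the cap is at (355,212), the tray at (234,229), the fitting at (291,208), and teal carbs at (402,218), (352,275) and (422,282). I choose the grey carb and will check it in a close crop.

```bash
cat > h.py <<'E'
import numpy as np, cv2
from workcell import bot, viewer
from scipy.spatial.transform import Rotation as R
def cloud(n,p=None,d=None):
    if p is None: p,d=viewer.grab_frame(n)
    m=viewer.camera_model(n);K=np.array(m["intrinsics"]);T=np.array(m["T"])
    v,u=np.mgrid[:400,:640]
    c=np.stack([(u-K[0,2])/K[0,0]*d,(v-K[1,2])/K[1,1]*d,d],-1)
    w=c@T[:3,:3].T+T[:3,3]; w[d==0]=np.nan
    return p,d,w
def proj(n,X):
    m=viewer.camera_model(n);K=np.array(m["intrinsics"]);T=np.array(m["T"])
    c=(np.atleast_2d(X)-T[:3,3])@T[:3,:3]; q=c@K.T
    return q[:,:2]/q[:,2:]
def down(psi):  # tool x down, jaws (tool z) along world angle psi
    z=np.array([np.cos(psi),np.sin(psi),0]);x=np.array([0,0,-1.]);y=np.cross(z,x)
    return R.from_matrix(np.stack([x,y,z],1)).as_quat()
def crop(p,u0,v0,u1,v1,s,name): cv2.imwrite(name,cv2.resize(p[v0:v1,u0:u1,::-1],None,fx=s,fy=s,interpolation=cv2.INTER_CUBIC))
E
python3 - <<'E'
from h import *
for n in ("top","side"):
    z=np.load(n+"0.npz"); p,d,w=cloud(n,z['p'],z['d'])
    hsv=cv2.cvtColor(p,cv2.COLOR_RGB2HSV)
    red=(((hsv[...,0]<6)|(hsv[...,0]>174))&(hsv[...,1]>180)&(hsv[...,2]>90)&~np.isnan(w[...,0]))
    roi=np.zeros((400,640),bool)
    if n=="top": roi[195:235,330:375]=1
    else: roi[210:255,295:330]=1
    q=w[red&roi]; print(n,len(q),np.percentile(q,[2,50,98],axis=0).round(4).tolist())
    t=q[q[:,2]>np.percentile(q[:,2],98)-0.006]; print(" crown",len(t),t.min(0).round(4),t.max(0).round(4),t.mean(0).round(4))
    vv,uu=np.nonzero(red&roi); print(uu.min(),uu.max(),vv.min(),vv.max())
    if n=="top": crop(p,310,170,450,310,4,"pics/c_top.png"); crop(p,190,110,410,270,3,"pics/c_top2.png")
    else: crop(p,260,190,360,300,5,"pics/c_side.png")
E
```

```text
top 165 [[0.5025, -0.2282, 0.1067], [0.5207, -0.2096, 0.1258], [0.5417, -0.1887, 0.1297]]
 crown 128 [ 0.5023 -0.2282  0.1238] [ 0.5417 -0.1884  0.1303] [ 0.5223 -0.2091  0.1265]
347 360 205 218
side 237 [[0.5039, -0.2318, 0.0907], [0.5184, -0.2173, 0.1273], [0.54, -0.1899, 0.1296]]
 crown 193 [ 0.5022 -0.2325  0.1241] [ 0.5423 -0.1874  0.1302] [ 0.5216 -0.2119  0.1275]
303 322 217 244
```

View pics/c_top.png

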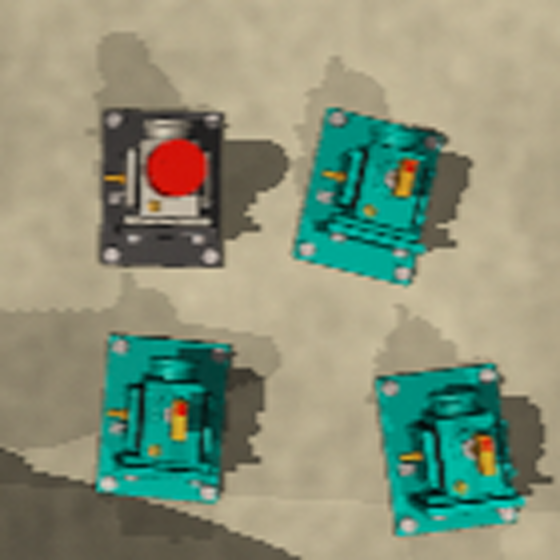

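View pics/c_side.png

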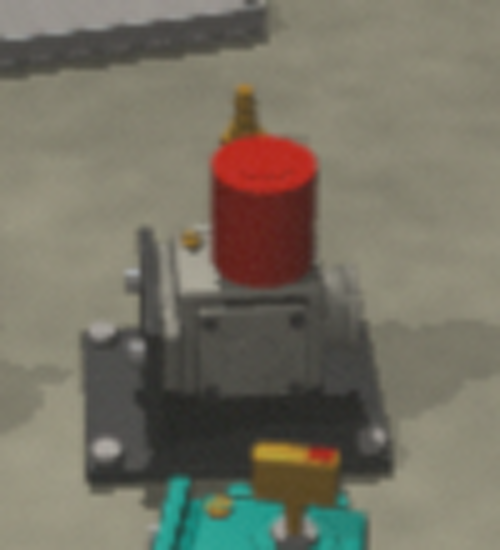

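View pics/c_top2.png

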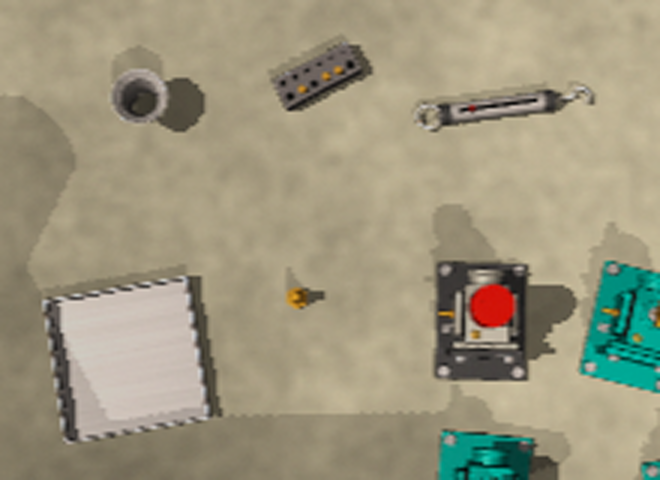

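The close crop confirms it: the grey carb (top view 351,217) carries the red cap (355,212). Its bracket plate faces the robot and the slotted head is upper-left, so carb +x is roughly world +x. The tray is tilted about 8° at (234,229). Next I fit the base plate and the tray.

Run:
```python
from h import *
from scipy.optimize import least_squares
z=np.load("top0.npz"); p,d,w=cloud("top",z['p'],z['d'])
zs=np.load("side0.npz"); ps,ds,ws=cloud("side",zs['p'],zs['d'])
sh=w[150:190,260:330].reshape(-1,3); print("shelf z top",np.nanmedian(sh[:,2]), "side", np.nanmedian(ws[225:260,350:380,2]))
print("z rows carb top", np.round(w[195:240:2,351,2]*1000).tolist())
print("z col tray", np.round(w[229,200:266:2,2]*1000).tolist())
# plate: dark neutral
def quad(mask,w,n):
    pts=w[mask]; pts=pts[~np.isnan(pts[:,0])]
    (c,s,a)=cv2.minAreaRect((pts[:,:2]*1000).astype(np.float32)); print(n,len(pts),np.round(c,1),np.round(s,1),round(a,2))
roi=np.zeros((400,640),bool); roi[192:242,330:369]=1
g=p.max(-1).astype(int); dark=(g<75)&roi
hgt=w[...,2]
m=dark&(hgt<0.03)
m=cv2.morphologyEx(m.astype(np.uint8),cv2.MORPH_OPEN,np.ones((2,2)))>0
quad(m,w,"plate dark"); 
vv,uu=np.nonzero(m);print(uu.min(),uu.max(),vv.min(),vv.max())
# tray by height of rim
roi=np.zeros((400,640),bool); roi[195:265,197:270]=1
for lo in (0.008,0.012):
    quad(roi&(hgt>lo)&(hgt<0.04),w,"tray rim")
roi=np.zeros((400,640),bool); roi[160:210,235:325]=1
hs=ws[...,2]
for lo in (0.008,0.012): quad(roi&(hs>lo)&(hs<0.03),ws,"tray side")
vis=np.concatenate([p[190:245,325:375],cv2.cvtColor((m[190:245,325:375]*255).astype(np.uint8),cv2.COLOR_GRAY2RGB)],1)
cv2.imwrite("pics/mask.png",cv2.resize(vis[:,:,::-1],None,fx=7,fy=7,interpolation=0))
```

```text
shelf z top -0.0006345815838009194 side 0.0014913174958759434
z rows carb top [-5.0, 3.0, 7.0, 69.0, 67.0, 127.0, 125.0, 129.0, 127.0, 129.0, 124.0, 125.0, 75.0, 75.0, 78.0, 62.0, 68.0, 8.0, 6.0, 8.0, 6.0, -0.0, -2.0]
z col tray [-5.0, -3.0, -2.0, -4.0, 12.0, 4.0, -4.0, 1.0, 1.0, -1.0, 5.0, 4.0, -0.0, 3.0, 4.0, 5.0, -0.0, 5.0, 4.0, 5.0, 5.0, 3.0, 3.0, 5.0, -0.0, 4.0, -3.0, -0.0, 13.0, -3.0, -1.0, -0.0, -2.0]
plate dark 414 [ 507.2 -212.2] [ 98.3 130.6] 88.79
337 365 198 237
tray rim 255 [474.2 184.4] [160.1 161.9] 8.91
tray rim 206 [474.2 184.4] [160.1 161.9] 8.91
tray side 537 [473.9 182.8] [160.1 169.5] 9.54
tray side 386 [473.9 182.8] [160.1 169.5] 9.54
```

View pics/mask.png

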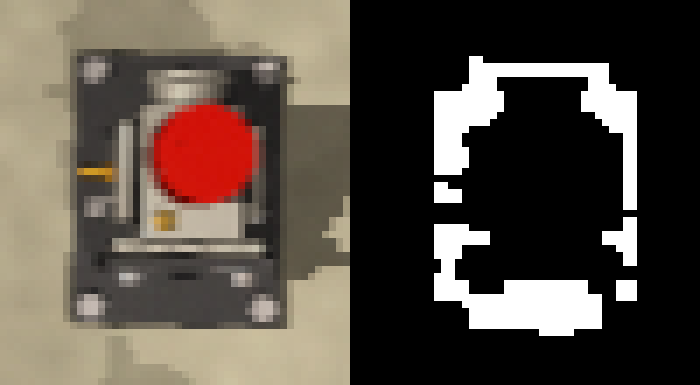

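Top and side views agree on the cap: crown z about 0.127, centre about (0.522, -0.2095). The plate-derived screw axis is (0.519, -0.2125), and the plate fits at 98 x 131 mm with yaw about -1.2°. The tray centre is about (0.474, 0.184), 160 mm, yaw about 9°. All of this fits the text, so I grasp the cap.

Run:
```python
from h import *
for deg in range(-90,271,30):
    q=bot.solve_ik([.522,-.2095,.2],down(np.radians(deg))); print(deg,None if q is None else np.round(q,2).tolist())
for deg in (0,90,180,-90):
    q=bot.solve_ik([.474,.184,.15],down(np.radians(deg))); print(deg,None if q is None else np.round(q,2).tolist())
```

```text
-90 [-0.38, 0.35, -0.14, 1.08, 0.0, 2.76]
-60 [-0.38, 0.35, -0.14, 1.08, 0.0, 2.24]
-30 [-0.38, 0.35, -0.14, 1.08, 0.0, 1.71]
0 [-0.38, 0.35, -0.14, 1.08, 0.0, 1.19]
30 [-0.38, 0.35, -0.14, 1.08, 0.0, 0.67]
60 [-0.38, 0.35, -0.14, 1.08, 0.0, 0.14]
90 [-0.38, 0.35, -0.14, 1.08, 0.0, -0.38]
120 [-0.38, 0.35, -0.14, 1.08, 0.0, -0.91]
150 [-0.38, 0.35, -0.14, 1.08, 0.0, -1.43]
180 [-0.38, 0.35, -0.14, 1.08, 0.0, -1.95]
210 [-0.38, 0.35, -0.14, 1.08, 0.0, -2.48]
240 [-0.38, 0.35, -0.14, 1.08, 0.0, -3.0]
270 [-0.38, 0.35, -0.14, 1.08, 0.0, 2.76]
0 [0.37, 0.3, -0.36, 0.91, 0.0, 1.94]
90 [0.37, 0.3, -0.36, 0.91, 0.0, 0.37]
180 [0.37, 0.3, -0.36, 0.91, 0.0, -1.2]
-90 [0.37, 0.3, -0.36, 0.91, 0.0, -2.77]
```

Run:
```python
from h import *
o=down(np.pi/2)
bot.move_ptp([.522,-.2100,.2],o)
print(bot.move_l([.522,-.2100,.104],speed=0.1,force_limit=12), bot.sense()['tool_pos'])
bot.command_gripper(0.0)
s=bot.sense();print(s['time'],s['gripper_width'],s['wrist_force'],s['tool_pos'])
p,d=viewer.grab_frame("side"); crop(p,230,130,400,290,4,"pics/grasp1.png")
```

```text
False [ 0.52254803 -0.21020635  0.10462503]
4.3 0.5064121283669064 [0.62119104 0.08901935 5.95893337] [ 0.52251286 -0.21022267  0.10477433]
```

View pics/grasp1.png

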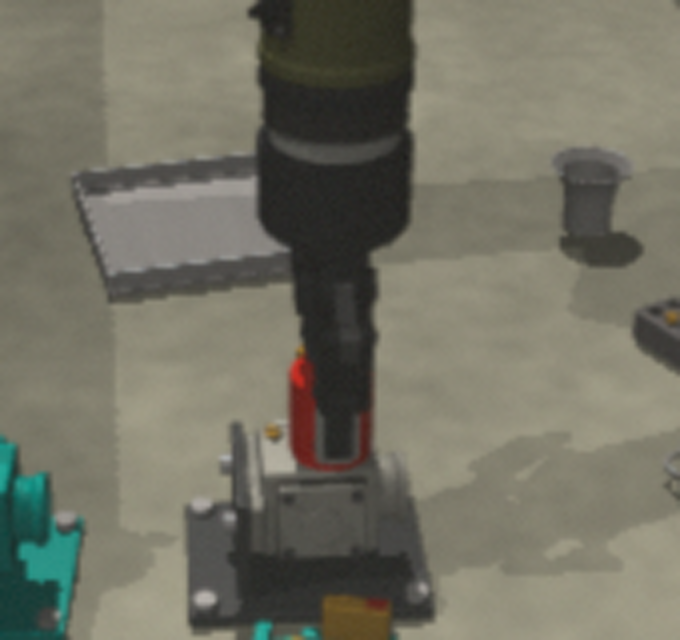

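The picture shows the fingers pinching the red cap around its middle (crop 330,410), at a width of 43 mm, which matches the 44 mm cap. I lift it straight up, carry it to the tray and set it down under force watch.

Run:
```python
from h import *
o=down(np.pi/2)
bot.move_l([.522,-.2100,.19],speed=0.1)
s=bot.sense();print(s['time'],s['gripper_width'],s['wrist_force'])
bot.move_l([.474,.184,.17],speed=0.18)
p,d=viewer.grab_frame("side"); crop(p,230,90,400,290,3,"pics/carry.png")
p,d,w=cloud("top"); np.savez("top1.npz",p=p,d=d); crop(p,200,150,440,310,3,"pics/carry_t.png")
s=bot.sense();print(s['time'],s['gripper_width'])
```

```text
5.3583 0.5064886539518771 [-0.04226235 -0.49872681 -0.24393177]
7.8167 0.5030306258295346
```

View pics/carry.png

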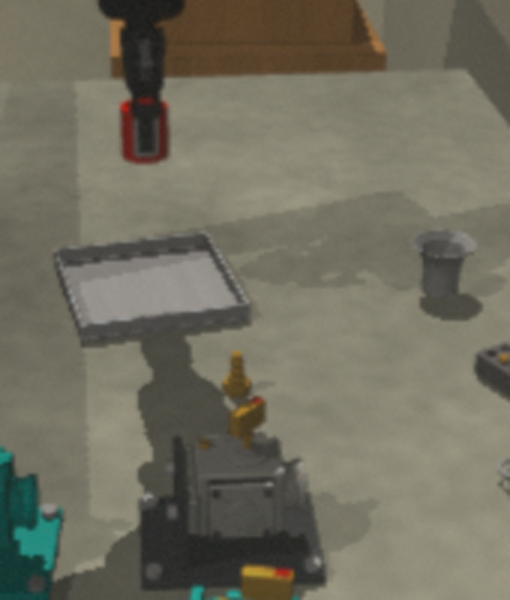

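View pics/carry_t.png

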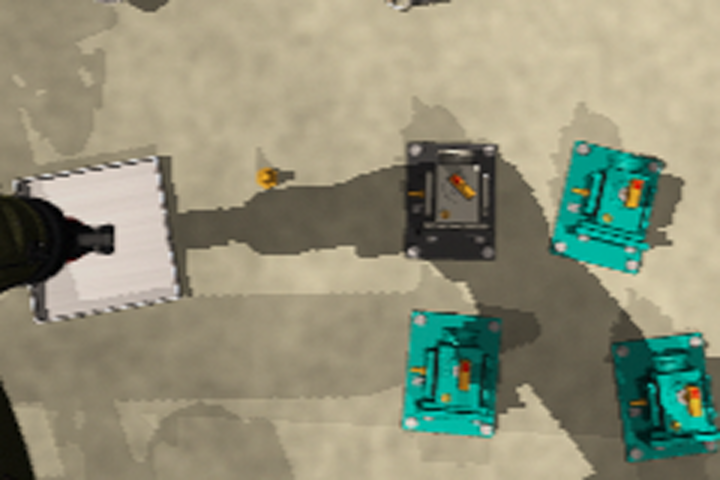

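The cap is held level under the fingers (crop 145,135). The exposed wing is at (462,185) in the top crop, with its red end toward +x+y. I set the cap down.

Run:
```python
from h import *
z=np.load("top1.npz"); p,d,w=cloud("top",z['p'],z['d'])
bot.move_l([.474,.184,.05],speed=0.12)
print(bot.move_l([.474,.184,.026],speed=0.03,force_limit=5))
s=bot.sense();print(s['time'],s['tool_pos'],s['wrist_force'])
bot.command_gripper(1.0)
bot.move_l([.474,.184,.13],speed=0.12)
pp,dd,ww=cloud("side"); crop(pp,230,90,400,290,3,"pics/placed.png"); np.savez("side1.npz",p=pp,d=dd)
s=bot.sense();print(s['time'],s['gripper_width'])
# wing in top picture (before): brass/red pixels with z>0.1
crop(p,335,190,375,245,10,"pics/wing_t.png"); crop(pp,285,215,340,280,9,"pics/wing_s.png")
def wing(p,w,roi):
    hsv=cv2.cvtColor(p,cv2.COLOR_RGB2HSV).astype(int)
    m=np.zeros((400,640),bool); m[roi[1]:roi[3],roi[0]:roi[2]]=1
    m&=(hsv[...,1]>110)&(w[...,2]>0.098)
    q=w[m];hq=hsv[m]; r=(hq[:,0]<6)|(hq[:,0]>174)
    print(len(q),q[:,2].min(),q[:,2].max(), q.mean(0).round(4), "red",r.sum(),q[r].mean(0).round(4))
    t=q[q[:,2]>0.113]; 
    print(cv2.minAreaRect((t[:,:2]*1000).astype(np.float32)),len(t))
    return q,r
wing(p,w,(340,195,372,235)); wing(pp,ww,(290,210,335,250))
```

```text
True
9.6167 [0.47372863 0.18390103 0.02976129] [-0.09608725 -0.59630698  4.60449275]
11.15 0.9986773865144681
29 0.11512362220785377 0.123173470574657 [ 0.5221 -0.2088  0.1189] red 1 [ 0.527  -0.205   0.1166]
((522.41650390625, -209.23109436035156), (25.97974395751953, 9.310473442077637), 44.65517807006836) 29
107 0.09906468424574588 0.12304433141119986 [ 0.5207 -0.2143  0.1149] red 4 [ 0.529  -0.2018  0.1218]
((521.2295532226562, -211.0377655029297), (30.34238624572754, 11.141158103942871), 44.250980377197266) 68
```

View pics/placed.png

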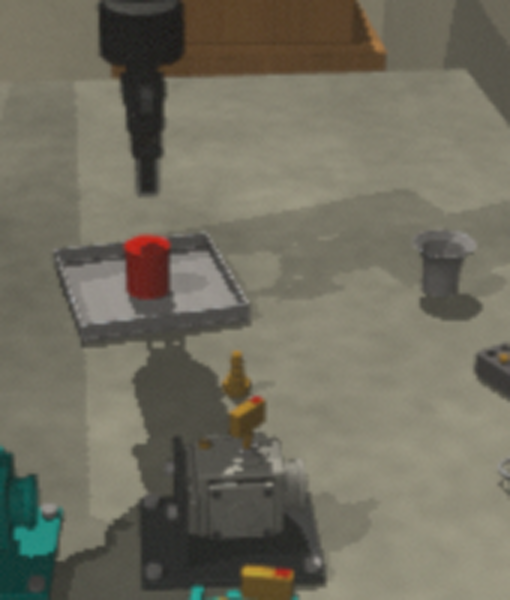

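View pics/wing_t.png

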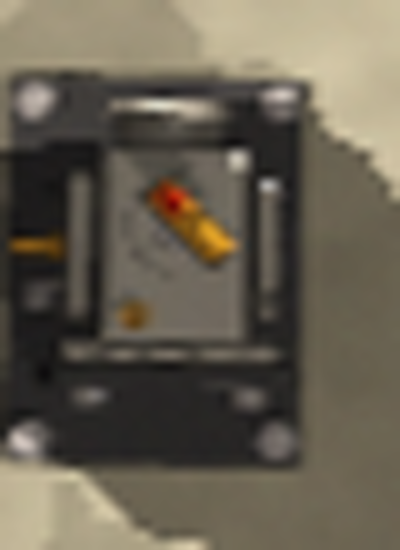

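View pics/wing_s.png

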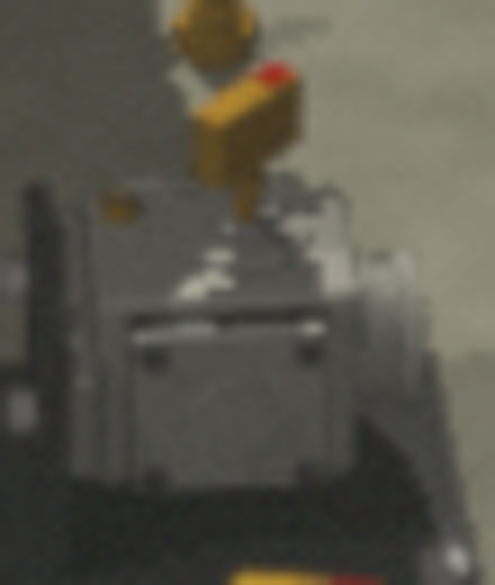

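The cap stands upright in the tray (crop 148,268). Both views put the wing at about 44.5° world, centre (0.521, -0.2105), top about 0.121, red end toward +x+y, which gives a screw angle of about 0.8. That is inside the stated range. Next I pinch it.

Run:
```python
from h import *
o=down(np.radians(134.5))
bot.move_ptp([.521,-.2105,.18],o)
bot.command_gripper(0.5)
s0=bot.sense(); print(s0['time'],s0['wrist_force'],s0['wrist_torque'])
print(bot.move_l([.521,-.2105,.112],speed=0.1,force_limit=12))
bot.command_gripper(0.0)
bot.hold(0.2)
s=bot.sense();print(s['time'],s['gripper_width'],s['wrist_force'],s['wrist_torque'],s['tool_pos'],s['joint_pos'].round(4))
p,d=viewer.grab_frame("side"); crop(p,285,170,360,260,7,"pics/pinch.png")
```

```text
13.125 [-0.30706399 -0.27103026 -0.08788872] [-0.01295016 -0.01861648 -0.02243244]
False
14.55 0.10620514249815534 [-1.75141847  0.75487377  5.7987956 ] [0.29949533 0.44522153 0.03391406] [ 0.52102196 -0.21030409  0.11286034] [-3.8390e-01  4.1310e-01 -2.8780e-01  8.6950e-01  4.0000e-04 -1.1607e+00]
```

View pics/pinch.png

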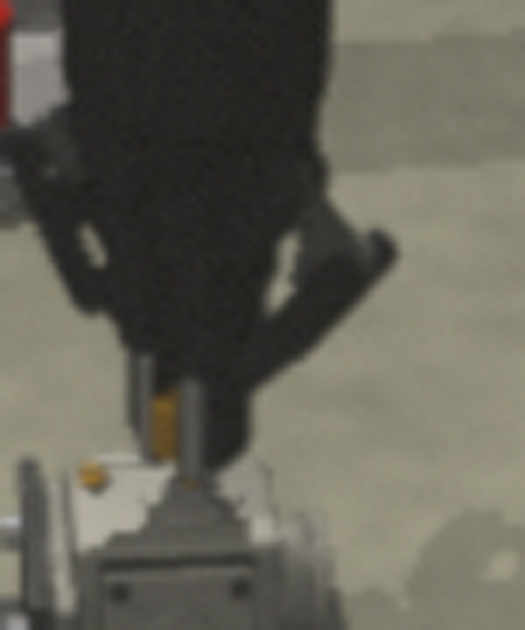

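The fingers hold the wing across its thickness (crop 175,425), at a width of 9 mm and with little side force. I turn clockwise (joint 6 increasing), then go in small steps while watching the torque.

```bash
cat >> h.py <<'E'
def turn(q0,q6):
    q=np.array(q0).copy(); q[5]=q6; bot.goto_joints(q)
E
python3 - <<'E'
from h import *
q0=bot.sense()['joint_pos']; np.save("q0.npy",q0)
for t in (-1.0,-0.8,-0.65,-0.6,-0.58,-0.56):
    turn(q0,t); s=bot.sense()
    print(round(s['time'],2),t,s['joint_pos'][5].round(4),s['wrist_force'].round(1),s['wrist_torque'].round(3),s['joint_torque'][5].round(3))
    if abs(s['wrist_torque'][2]-.03)>0.2: break
E
```

```text
14.88 -1.0 -1.0032 [-1.2  1.6  0.6] [0.262 0.213 0.022] 0.097
15.18 -0.8 -0.805 [-2.2  2.3  3.3] [ 0.512  0.369 -0.039] 0.069
15.45 -0.65 -0.6557 [-2.7  4.2  4.2] [0.848 0.482 0.   ] 0.088
15.7 -0.6 -0.6047 [-2.2  3.8  4.8] [ 0.923  0.466 -0.072] 0.009
15.95 -0.58 -0.5848 [-1.4  4.1  4.3] [ 0.89  0.52 -0.01] -0.01
16.2 -0.56 -0.5648 [-1.9  4.5  2.9] [ 0.914  0.54  -0.075] -0.01
```

Run:
```python
from h import *
q0=np.load("q0.npy"); t=-0.56; log=[]
while t<-0.26:
    t+=0.02 if t<-0.46 else 0.01; turn(q0,t); s=bot.sense()
    print(round(s['time'],2),round(t,3),s['joint_pos'][5].round(4),s['wrist_force'].round(1),s['wrist_torque'].round(3),s['joint_torque'][5].round(3))
    if abs(s['wrist_torque'][2])>0.2 or abs(s['joint_torque'][5])>0.25: break
```

```text
16.45 -0.54 -0.5447 [-3.1  5.2  5. ] [ 0.927  0.491 -0.013] -0.01
16.7 -0.52 -0.5248 [-3.   5.   4.7] [ 0.941  0.481 -0.038] -0.01
16.95 -0.5 -0.5048 [-2.6  3.8  3.9] [ 0.959  0.544 -0.057] -0.01
17.2 -0.48 -0.4848 [-2.3  5.2  4.7] [ 0.954  0.541 -0.086] -0.01
17.45 -0.46 -0.4648 [-2.9  5.3  4.2] [ 0.967  0.438 -0.03 ] -0.01
17.7 -0.45 -0.4548 [-2.   5.5  4.5] [0.945 0.537 0.002] -0.016
17.95 -0.44 -0.4448 [-2.3  4.   4.5] [ 0.986  0.57  -0.02 ] -0.016
18.2 -0.43 -0.4348 [-2.3  5.5  4.4] [1.016 0.498 0.01 ] -0.016
18.45 -0.42 -0.4248 [-2.2  5.1  4.1] [ 1.044  0.554 -0.062] -0.016
18.7 -0.41 -0.4149 [-2.4  5.3  4.9] [1.05  0.476 0.015] -0.016
18.95 -0.4 -0.4048 [-3.   5.   4.2] [0.995 0.499 0.015] -0.016
19.2 -0.39 -0.3948 [-2.3  5.1  4.6] [ 1.092  0.464 -0.018] -0.016
19.45 -0.38 -0.3848 [-2.3  5.4  4.2] [ 1.046  0.495 -0.023] -0.016
19.7 -0.37 -0.3748 [-2.1  5.6  4.5] [ 1.112  0.442 -0.004] -0.016
19.95 -0.36 -0.3648 [-2.6  6.   3.8] [ 1.088  0.454 -0.023] -0.016
20.2 -0.35 -0.3548 [-2.8  6.5  5.6] [ 1.088  0.459 -0.017] -0.016
20.45 -0.34 -0.3454 [-1.6  5.3  3.8] [1.063 0.549 0.254] 0.212
```

Run:
```python
from h import *
q0=np.load("q0.npy")
for i in range(4):
    bot.hold(0.1); s=bot.sense(); print(s['joint_pos'][5].round(5),s['wrist_torque'].round(3),s['joint_torque'][5].round(3))
turn(q0,-0.336); 
for i in range(3):
    bot.hold(0.1); s=bot.sense(); print(s['joint_pos'][5].round(5),s['wrist_torque'].round(3),s['joint_torque'][5].round(3),s['time'])
```

```text
-0.34542 [1.106 0.537 0.256] 0.208
-0.34546 [1.061 0.554 0.203] 0.208
-0.34542 [1.072 0.508 0.232] 0.208
-0.34538 [1.051 0.554 0.211] 0.208
-0.34182 [1.086 0.566 0.381] 0.357 21.2
-0.34185 [1.053 0.544 0.385] 0.357 21.3
-0.34181 [1.093 0.521 0.311] 0.357 21.4
```

The seat is confirmed: torque rises linearly with angle (0.21 to 0.36 N m, about 41 N m/rad), and extrapolating puts first contact at q6 ≈ -0.3505. I back off 1.571 from there.

Run:
```python
from h import *
q0=np.load("q0.npy"); tgt=-0.3505-np.pi/2
for t in (-0.6,-0.9,-1.2,-1.5,-1.8,tgt+0.003):
    turn(q0,t); s=bot.sense()
    print(round(s['time'],2),round(t,4),s['joint_pos'][5].round(4),s['wrist_force'].round(1),s['wrist_torque'].round(3),s['joint_torque'][5].round(3))
    if abs(s['wrist_torque'][2])>0.3: break
bot.hold(.2); s=bot.sense(); e=s['joint_pos'][5]-tgt; print("err",e,s['gripper_width'],s['tool_pos'])
p,d,w=cloud("side"); crop(p,225,130,400,280,4,"pics/end_s.png"); crop(p,285,170,360,260,7,"pics/end_z.png")
p,d,w=cloud("top"); crop(p,200,100,440,310,3,"pics/end_t.png")
```

```text
21.76 -0.6 -0.603 [-2.5  4.   4.6] [0.988 0.482 0.017] -0.016
22.15 -0.9 -0.8986 [-3.   3.3  3.6] [0.78  0.513 0.015] -0.042
22.54 -1.2 -1.1964 [-2.   3.   3.7] [0.676 0.422 0.032] -0.028
22.93 -1.5 -1.4956 [-1.2  3.   1.9] [0.411 0.13  0.046] -0.029
23.32 -1.8 -1.7952 [ 1.4  2.2 -0.4] [ 0.296 -0.225  0.063] -0.034
23.57 -1.9183 -1.9131 [ 2.9  0.7 -2. ] [ 0.126 -0.636  0.024] -0.082
err 0.005365777823638451 0.10164159111551156 [ 0.52199544 -0.21077111  0.11295358]
```

View pics/end_s.png

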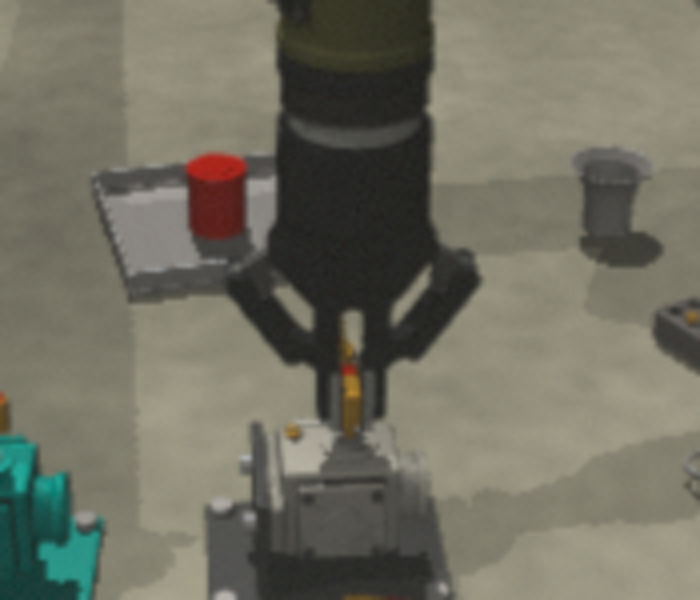

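View pics/end_z.png

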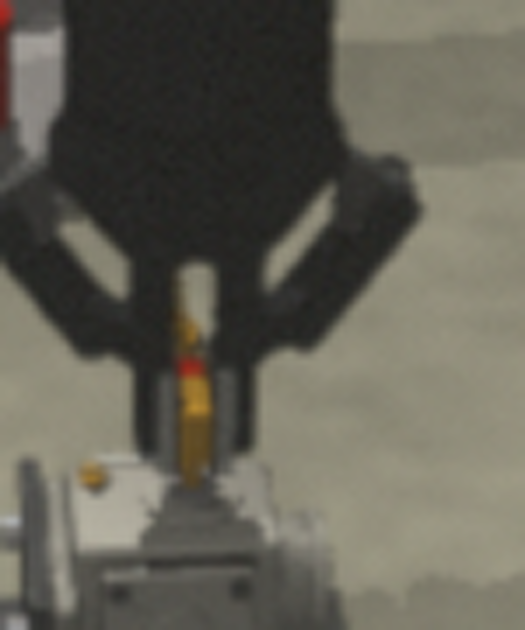

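View pics/end_t.png

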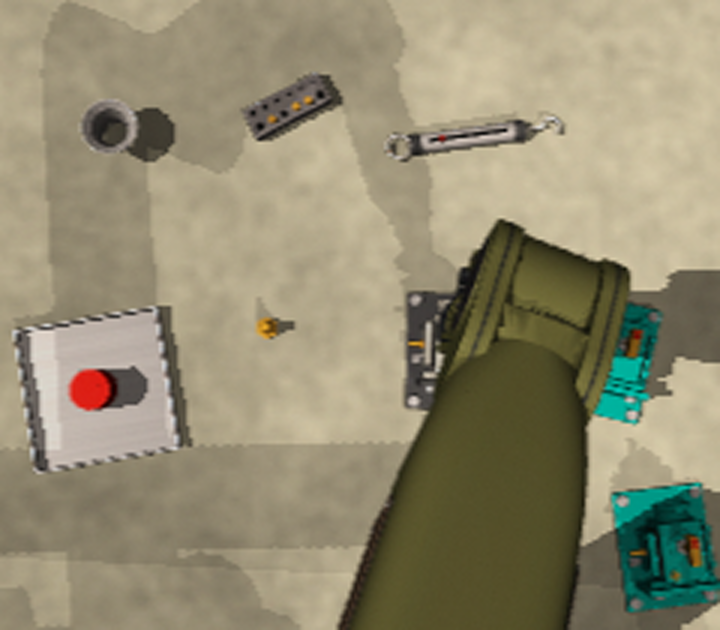

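The wing is held between the pads with its red end pointing away from the side camera (+y), at zoom (192,370). The cap stands in the tray (top crop 93,388) and the other parts lie where they started. I trim the last 5 mrad, check, and hand in.

Run:
```python
from h import *
q0=np.load("q0.npy"); tgt=-0.3505-np.pi/2
turn(q0,tgt-0.0045); bot.hold(.3); s=bot.sense()
print(s['time'],"err",s['joint_pos'][5]-tgt,s['gripper_width'],s['wrist_force'].round(2),s['wrist_torque'].round(3))
print(bot.job_done())
```

```text
24.425 err -0.0035322521513387883 0.10496515423966142 [ 5.63 -0.92 -4.66] [-0.094 -1.03   0.021]
the job is handed in; nothing more can be done
None
```

I did the whole job and handed it in at 24.4 s of the 61 s allowed, with the gripper still holding the wing. `job_done` gives no verdict, so what follows is from my own checks.

- **Cap:** I lifted it straight up off the grey carburetor and lowered it into the tray until I felt contact, then let go. In the last pictures it stands upright in the tray.
- **Seating the screw:** I turned the wing clockwise in small steps until the resisting torque rose. I then pressed 4 mrad further to confirm it was the seat, and the torque peaked at about 0.4 N m, under the 1 N m that would force it.
- **Backing off:** I turned it back 1.571 rad from the first-contact angle. My last reading was 3.5 mrad (0.2°) past that target.
- **Last hold:** The wing is pinched at about 9 mm and its red end points along the carburetor's +y. The side force on the tool is about 7 N, from a small offset between the tool and the screw axis.
- **Other parts:** They look undisturbed in the last top view.

**Disagreement:** the felt seat was about 0.01 rad (under 1°) from where the camera fit of the base plate put it. I trusted the felt seat.

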